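# Square a mortar prism up in the squaring gauge

## Task

Square up the full-length mortar prism in the squaring gauge by pushing alone: its long side flush along the gauge's back fence, one end up against the end stop, and the red follower slid along until it butts against the prism's other end. Push with the fingertips or the outside of the fingers: do not pick up, lift or tip the prism, leave the loose things beside the gauge alone, and finish clear of everything.

Things in the scene. Friction and masses are not known exactly. Their poses are not given: they have to be found in the camera images.
- gauge: Squaring gauge, fixed to the worktop: bright steel plate 180 (x) x 360 (y) x 10 mm with a dark steel back fence and end stop. Origin: centre of its underside; own +x points to the fence, +y to the end stop, plate top at z = 10 mm. A prism home in the corner has its origin at x = 45, y = 75 mm, long axis along y.
- fence_face (a point): Middle of the back fence's flat face: gauge x = +65, y = 0, z = 22 mm. The fence runs along gauge y for 350 mm, is 16 mm thick and rises 24 mm above the plate; the face looks to gauge -x.
- stop_face (a point): Point on the end stop's flat face in line with the prism's place: gauge x = +45, y = +155, z = 22 mm. The stop spans gauge x = -20 to +65 mm, is 16 mm thick and rises 24 mm above the plate; the face looks to gauge -y.
- prism: Grey full-length mortar test prism, 160 x 40 x 40 mm, 0.4 to 0.7 kg (takes up to about 15 N to push), loose, lying on the gauge plate askew and short of fence and stop. Origin: centre of its underside; its x axis is its long axis (ends at x = -80 and +80 mm), its z axis up. Either end may face the stop.
- follower (a joint): Slide of the red follower, m. 0 is fully back from the end stop; it grows as the follower moves along the gauge's +y towards the end stop, at most 0.150. It slides stiffly (about 1.5 N) and stays where it is left. It meets a prism that is home at 0.120.
- follower_back (a point): Centre of the rear face of the red follower, 17.5 mm above the plate. The follower is a block 36 (x) x 30 (y) x 34 mm just above the plate, centred on gauge x = 45 mm, in line with the prism's place. Push this flat face towards gauge +y; the front face that meets the prism lies 30 mm further on.
- half_prism: Bystander, loose: broken half of a mortar prism, 83 x 40 x 40 mm, on the worktop beside the gauge. Origin: centre of its underside.
- brass_weight: Bystander, loose: brass-coloured knobbed scale weight, 35 mm across, 46 mm high, on the worktop beside the gauge. Origin: centre of its underside.
- wing_nut: Bystander, loose: brass wing nut, 22 x 56 x 17 mm, on the worktop beside the gauge. Origin: centre of its underside.

How it is judged:
At the end, for the whole second after the job is handed in: The prism lies at rest on the plate, parallel to the back fence within 0.025 rad and within 2.5 mm of it, its end within 3 mm of the end stop, and the follower stands within 3 mm of where it meets a prism that is home (joint above 0.117) (x of prism in the frame of gauge between 0.0425 and 0.047 m and y of prism in the frame of gauge between 0.072 and 0.077 m and angle between the x axis of prism and the y axis of gauge, either way round below 0.025 rad and z of prism in the frame of gauge below 0.013 m and angle between prism's own z axis and vertical below 0.05 rad and value of joint follower above 0.117 m and linear speed of prism below 0.01 m/s); the robot touches nothing.
It fails at once if the prism is lifted off the plate (more than 6 mm) (z of prism in the frame of gauge above 0.016 m).
It fails at once if the prism is tipped (more than 0.15 rad) (angle between prism's own z axis and vertical above 0.15 rad).
It fails at once if the half prism is moved more than 15 mm (distance of half_prism from where it was at the start of the episode above 0.015 m).
It fails at once if the brass weight is moved more than 15 mm (distance of brass_weight from where it was at the start of the episode above 0.015 m).
It fails at once if the wing nut is moved more than 15 mm (distance of wing_nut from where it was at the start of the episode above 0.015 m).
It also fails if it takes over 51 s, if anything falls off the work surface, if the arm or the gripper's body presses on something with over 40 N, if the wrist force passes 120 N, or if a joint passes its speed limit or range.

## Robot

A 6-joint arm with a two-finger parallel gripper is mounted at the origin on a cart in front of the work surface, level with it; the furniture and walls round the work are solid. World frame = base frame: x ahead of the robot, y to its left, z up, the work surface at z = 0. Lengths are in m, angles in rad, forces in N, time in s.
With the tool pointing down it reaches from about 0.275 to 1 m from the base axis. Payload 8.4 kg.
Tool frame: the origin (TCP) lies midway between the tips of the shut fingers; the grasp point (between the pads) lies 19 mm behind it; z points along the fingers, y is the line along which they close (so a half turn about z gives the same grasp; the last joint's range is limited). The gripper opens to 85 mm and grips with 20 to 120 N. Pads are 22 mm wide; open, the fingers measure 114 mm over their backs; the gripper's body (76 mm by 85 mm) begins 54 mm behind the grasp point. The pads swing forward as they close: fully open they stand 13 mm farther back than shut.
Start: joints at [-1.107, 0.353, 1.633, -0, 1.155, -0.002], TCP at [0.281, -0.558, 0.231] pointing down, gripper open.
Joint ranges: [-2.63, 2.63], [-0.92, 2.1], [0.06, 2.66], [-1.3, 4.44], [0, 2.69], [-3.02, 3.02]. Speed limits (rad/s): [2.22, 2.22, 2.79, 3.14, 3.14, 3.14].

## Interface

Orientations are given as a unit quaternion [x, y, z, w].
In Python, from workcell import bot, claw, kinematics, optics, ticket, spotter gives the robot as it stands. Calls block until the motion is done:
- bot.reach(position, orientation): joint-space move of the TCP to a pose.
- bot.servo_line(position, ori=None, velocity=0.15): straight line of the TCP; ori=None keeps the orientation; velocity is the mean speed in m/s.
- bot.goto_joints(angles): joint-space move.
- claw.move_gripper(opening, strength=None): finger opening in m; strength is the grip in N (None keeps the last); returns when the fingers have stopped.
- bot.dwell(seconds).
- kinematics.solve_ik(position, orientation): joint angles nearest the present ones, or None.
- optics.read_camera(name): name is "scene" or "top"; returns a dict with "frame" (480x640x3 uint8, red, green, blue), "intrinsics" (3x3 intrinsics, pixels), "view" (4x4, takes a point from world to camera coordinates). Camera axes: x right, y down, z forward; pixel columns grow to the right and rows downward; lengths in m; the calibration is good to about 2 mm. A picture is of the moment at which its call begins. There is no depth.
A pose or a line that the arm cannot do raises bot.IKError and nothing moves.
- ticket.hand_in(): hands the job in; it is judged then, once.
Trained networks look in a picture, given as the dict that the camera call returned (one of the last four; its "shot" number tells which), for a name from the list of things; names that differ only in an ending like _2 or _b are one class to them, and where a whole thing is asked for, a point or a joint stands for the part that bears it (a point fixed in the world has none). Each returns a list of dicts, best first, with "score" (0 to 1); they miss things now and then, are a little off and sometimes report something else, mostly with a low value. They report only what shows in the picture. A call takes as long as a camera call.
- spotter.silhouettes(picture, thing): "mask" (480x640 bool, what is visible of it) and "uv" ([column, row] in pixels, amid what is visible of it).
Readings, each from a call of its own:
- bot.read_time_s(): time.
- bot.read_joint_pos(): joint angles.
- bot.read_joint_vel(): joint speeds.
- bot.read_joint_efforts(): joint torques, N m.
- bot.read_position(): TCP position.
- bot.read_orientation(): TCP orientation.
- bot.read_wrist_force(): force on the tool from outside, world axes, zero at the start.
- bot.read_ft_torque(): the same for the moment, N m.
- bot.read_gripper_width(): finger opening in m.
- bot.read_grip_force(): force on a finger pad.
Only numpy, scipy, OpenCV 4.12 (cv2) and the standard library are available. Lean on these libraries where they do the work, as an engineer would, in place of code of your own. Each camera call takes 0.05 s, during which the arm holds its last target. There are 200 camera calls.

## Working session

There is one attempt and no reset: what is moved stays moved. The work goes in short steps, each a Python script; the robot and the scene stay as the last script left them, time stands still between calls to the robot, and variables do not carry over. Pictures are saved under pics/ and viewed, at most 10 in all, crops included, and the job is handed in when it is done.

```bash
mkdir -p pics; python3 - <<'E'
from workcell import bot,claw,kinematics,optics,ticket,spotter
import cv2,numpy as np
for n in("top","scene"):
    p=optics.read_camera(n); cv2.imwrite(f"pics/{n}0.png",p["frame"][:,:,::-1])
    print(n,p["intrinsics"].tolist(),np.round(p["view"],4).tolist())
    for t in("gauge","prism","follower","half_prism","brass_weight","wing_nut"):
        for r in spotter.silhouettes(p,t)[:2]: print(t,round(r["score"],2),r["uv"],r["mask"].sum())
print(bot.read_time_s(),bot.read_orientation())
E
```

```text
top [[504.59886678450226, 0.0, 307.1432895745087], [0.0, 504.59886678450226, 241.5833071152388], [0.0, 0.0, 1.0]] [[0.0159, -0.9999, -0.0003, -0.0204], [-0.994, -0.0157, -0.1083, 0.5625], [0.1083, 0.002, -0.9941, 1.0221], [0.0, 0.0, 0.0, 1.0]]
gauge 0.81 [330.2, 274.3] 12806
gauge 0.55 [336.2, 264.5] 1583
prism 0.87 [338.1, 267.0] 1601
follower 0.55 [400.0, 256.2] 333
half_prism 0.91 [465.7, 281.8] 954
brass_weight 0.61 [224.7, 275.5] 248
wing_nut 0.74 [330.7, 273.6] 12897
wing_nut 0.69 [228.6, 226.9] 105
scene [[562.0743052491222, 0.0, 321.4367725511885], [0.0, 562.0743052491222, 245.29033163569488], [0.0, 0.0, 1.0]] [[-0.8379, -0.5458, -0.0004, 0.436], [-0.2758, 0.4241, -0.8626, 0.1934], [0.4709, -0.7227, -0.5059, 0.8656], [0.0, 0.0, 0.0, 1.0]]
gauge 0.91 [330.5, 262.3] 7276
prism 0.92 [339.5, 241.8] 2077
prism 0.72 [281.0, 308.0] 475
follower 0.66 [361.6, 216.4] 320
half_prism 0.58 [413.7, 201.6] 765
brass_weight 0.9 [286.3, 308.1] 468
0.7 [ 9.73005667e-01  2.30781223e-01  3.59766681e-07 -8.91026927e-06]
```

```bash
python3 - <<'E'
import cv2
a=cv2.imread("pics/top0.png")[160:400,180:500]; cv2.imwrite("pics/topc.png",cv2.resize(a,(800,600),interpolation=cv2.INTER_CUBIC))
E
```

```text
(no output)
```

View pics/topc.png

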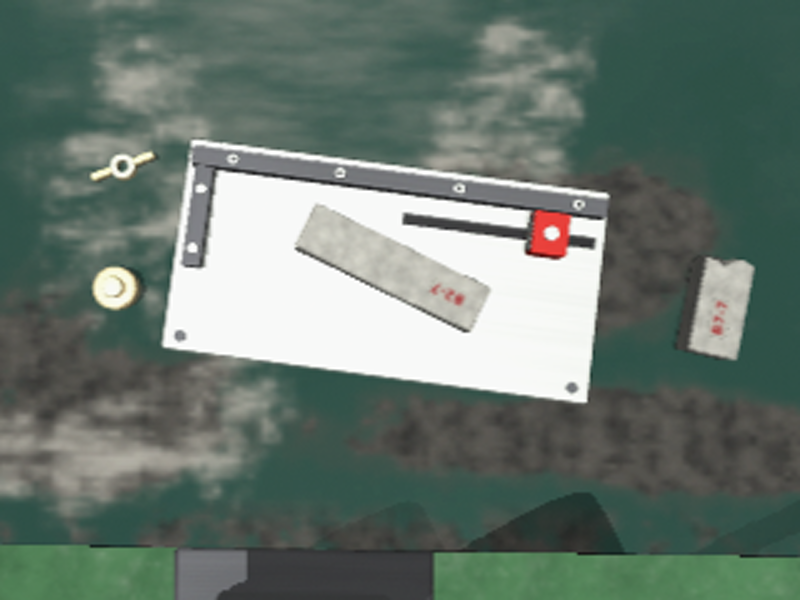

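View pics/scene0.png

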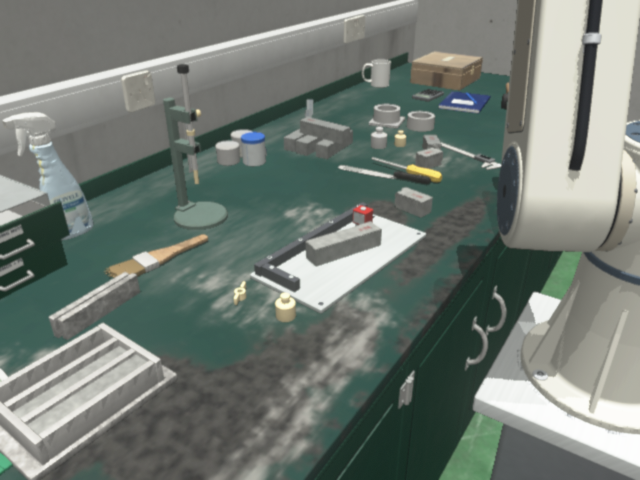

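The top view shows the gauge with its fence away from the robot and the stop at left (+y). The plate corners in the crop are about (163,347), (587,403) and (608,192). The prism is centred near (393,268), about 19° askew, and the follower is fully back near (548,233). The bystanders are clear of the push paths. Next I fit the poses to the silhouettes in both views.

```bash
cat > h.py <<'E'
from workcell import bot,claw,kinematics,optics,ticket,spotter
import cv2,numpy as np
from scipy.optimize import minimize
def box(x0,x1,y0,y1,z0,z1): return np.array([[x,y,z] for x in(x0,x1) for y in(y0,y1) for z in(z0,z1)])
def place(P,p,z=0):
    c,s=np.cos(p[2]),np.sin(p[2]); return np.c_[P[:,0]*c-P[:,1]*s+p[0],P[:,0]*s+P[:,1]*c+p[1],P[:,2]+z]
def proj(pic,P):
    q=P@pic["view"][:3,:3].T+pic["view"][:3,3]; q=q@pic["intrinsics"].T; return q[:,:2]/q[:,2:]
def render(pic,boxes):
    m=np.zeros((480,640),np.uint8)
    for B in boxes:
        h=cv2.convexHull(proj(pic,B).astype(np.float32))
        cv2.fillConvexPoly(m,np.round(h*256).astype(np.int32),1,shift=8)
    return m>0
def fit(pics,masks,model,p0,step):
    def cost(p):
        return sum(1-(r&m).sum()/(r|m).sum() for r,m in((render(k,model(p)),m) for k,m in zip(pics,masks)))
    p=np.array(p0,float)
    for k in(1,.4,.15): 
        S=np.vstack([p]+[p+k*np.eye(len(p))[i]*step[i] for i in range(len(p))])
        p=minimize(cost,p,method="Nelder-Mead",options=dict(initial_simplex=S,xatol=1e-5,fatol=1e-5)).x
    return p,cost(p)/len(pics)
G=[box(-.09,.09,-.18,.18,0,.01),box(.065,.081,-.175,.175,.01,.034),box(-.02,.081,.155,.171,.01,.034)]
PR=[box(-.08,.08,-.02,.02,0,.04)]
def mgauge(p): return [place(b,p) for b in G]
def mprism(p): return [place(b,p,.01) for b in PR]
def best(pic,t): return spotter.silhouettes(pic,t)[0]["mask"]
def rel(g,p):
    c,s=np.cos(g[2]),np.sin(g[2]); d=np.array(p[:2])-g[:2]
    a=(p[2]-g[2]-np.pi/2+np.pi/2)%np.pi-np.pi/2
    return [c*d[0]+s*d[1],-s*d[0]+c*d[1],a]
E
cat > m.py <<'E'
from h import *
pics=[optics.read_camera(n) for n in("top","scene")]
gm=[]
for p in pics:
    m=best(p,"gauge")
    for t in("prism","follower"): m=m|best(p,t)
    gm.append(m)
pm=[best(p,"prism") for p in pics]
# follower back-projection blocks excluded from model: add to gauge model as fixed at joint 0
G.append(box(.027,.063,-.155,-.125,.0105,.0445))
def mg(p): return [place(b,p) for b in G]+mprism(PP)
K,V=pics[0]["intrinsics"],pics[0]["view"]
def ground(uv,z):
    r=V[:3,:3].T@np.linalg.solve(K,[*uv,1]);c=-V[:3,:3].T@V[:3,3]; return c+r*(z-c[2])/r[2]
a=ground([180+393/2.5,160+268/2.5],.05)
p0=[a[0],a[1],np.pi/2-.44]
for sel in([0],[1],[0,1]):
    PP,c=fit([pics[i] for i in sel],[pm[i] for i in sel],mprism,p0,[.01,.01,.1])
    g0=ground([180+388/2.5,160+271/2.5],.01)
    g,cg=fit([pics[i] for i in sel],[gm[i] for i in sel],mg,[g0[0],g0[1],-.13],[.01,.01,.05])
    print(sel,"gauge",g.round(4),round(cg,3),"prism",PP.round(4),round(c,3),"rel",np.round(rel(g,PP),4))
np.save("g.npy",g)
for n,p in zip("ts",pics):
    f=p["frame"].copy()
    for bs in(mg(g),mprism(PP)):
        for b in bs: cv2.polylines(f,[np.round(cv2.convexHull(proj(p,b).astype(np.float32))*16).astype(np.int32)],True,(255,0,255),1,shift=4)
    cv2.imwrite(f"pics/fit_{n}.png",cv2.resize(f[160:400,180:500],(800,600))[:,:,::-1])
E
python3 m.py
```

```text
[0] gauge [ 0.5117 -0.0709 -0.1122] 0.037 prism [ 0.5121 -0.0734  1.1205] 0.042 rel [ 0.0006 -0.0025 -0.338 ]
[1] gauge [ 0.5131 -0.0715 -0.1087] 0.033 prism [ 0.5128 -0.0729  1.1799] 0.051 rel [-2.000e-04 -1.400e-03 -2.822e-01]
[0, 1] gauge [ 0.5125 -0.0721 -0.1172] 0.036 prism [ 0.5111 -0.073   1.1243] 0.066 rel [-0.0013 -0.0011 -0.3293]
```

View pics/fit_t.png

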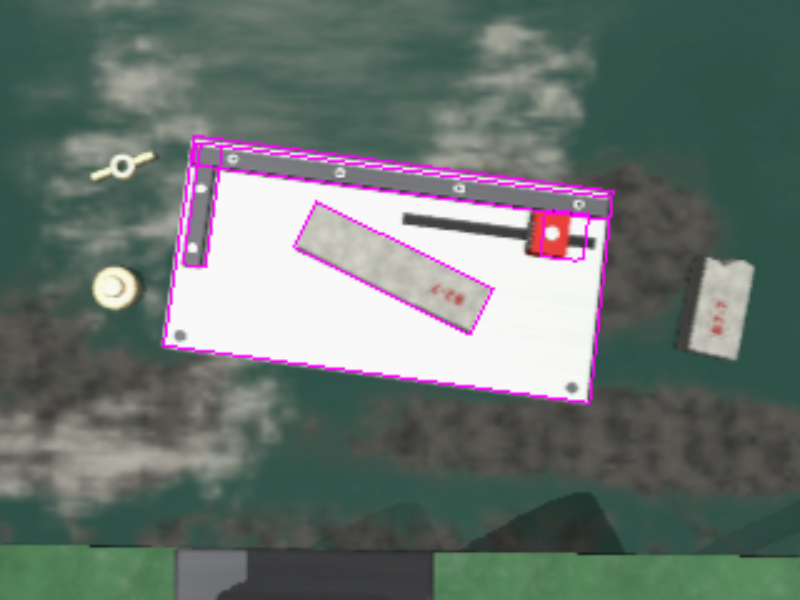

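```bash
cat > mv.py <<'E'
from h import *
g=np.load("g.npy"); Q=[np.cos(g[2]/2),np.sin(g[2]/2),0,0]
c,s=np.cos(g[2]),np.sin(g[2])
def W(x,y,z): return [g[0]+c*x-s*y,g[1]+s*x+c*y,z]
def L(x,y,z,v=.15): bot.servo_line(W(x,y,z),Q,v)
def F():
    f=bot.read_wrist_force(); return np.array([c*f[0]+s*f[1],-s*f[0]+c*f[1],f[2]])
def push(a,b,z,step,lim,v=.04):
    """small steps from a to b (gauge xy); stops when the force against the motion passes lim"""
    a,b=np.array(a),np.array(b);n=max(1,int(np.ceil(np.linalg.norm(b-a)/step)));u=(b-a)/np.linalg.norm(b-a)
    for k in range(1,n+1):
        q=a+(b-a)*k/n; L(*q,z,v); f=F()
        if -f[:2]@u>lim: break
    print("push end",q.round(4),"F",f.round(1),"t",round(bot.read_time_s(),1)); return q
E
python3 - <<'E'
from mv import *
print(bot.read_time_s(),kinematics.solve_ik(W(-.08,-.003,.15),Q))
bot.reach(W(-.085,-.003,.12),Q)
print(bot.read_time_s(),bot.read_joint_pos().round(2),F().round(1))
L(-.085,-.003,.008); print(F().round(1))
push([-.085,-.003],[0.004,-.003],.008,.03,30,.06)
q=push([.004,-.003],[.022,-.003],.008,.003,20,.03)
L(q[0]-.03,q[1],.008);L(q[0]-.03,q[1],.12)
p=optics.read_camera("top");cv2.imwrite("pics/a.png",cv2.resize(p["frame"][160:400,180:500],(800,600))[:,:,::-1]);print(bot.read_time_s())
E
```

```text
1.2 [-1.54080614e-01  1.68597348e-01  2.09682295e+00 -4.44089210e-16
  8.76172353e-01  1.53393213e+00]
3.1083 [-0.16  0.21  2.13 -0.    0.8   1.53] [ 0.7 -0.3  0.3]
[0.5 0.6 0.9]
push end [ 0.004 -0.003] F [-0.5  0.5 -0.2] t 5.9
push end [ 0.022 -0.003] F [-27.4   1.3  17.3] t 7.4
8.7333
```

The fit overlays well; the follower really starts about 12 mm along its slide.

View pics/a.png

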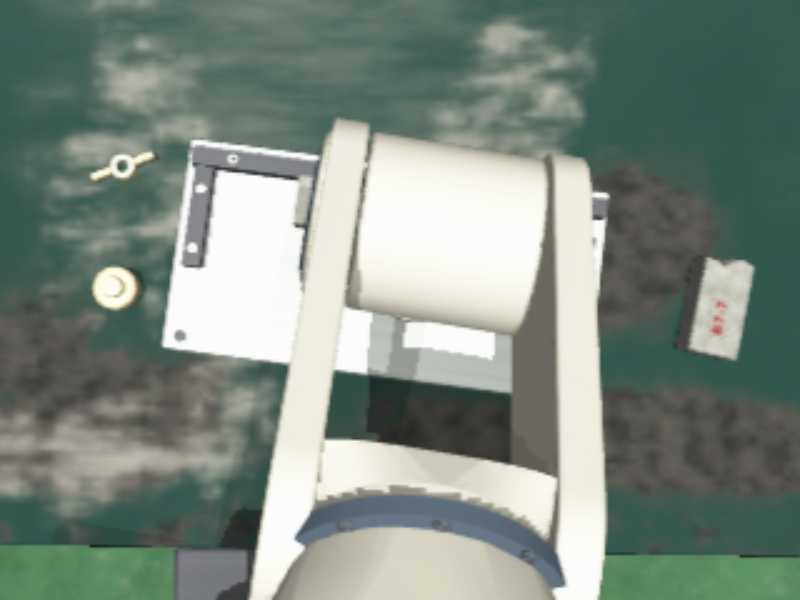

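The arm hides most of it, but the prism's stop-side end (300,200) now sits against the fence. Next I push the follower from behind, so it drives the prism to the stop.

```bash
python3 - <<'E'
from mv import *
claw.move_gripper(0.0)
L(.045,-.20,.12,.25); L(.045,-.20,.023); print(F().round(1),bot.read_time_s())
push([.045,-.20],[.045,-.065],.023,.03,30,.05)
q=push([.045,-.065],[.045,-.035],.023,.003,26,.03)
L(q[0],q[1]-.03,.023);L(q[0],q[1]-.03,.12)
# side push, fingers open, to re-seat on the fence
L(-.07,.06,.12,.25);claw.move_gripper(.085)
L(-.04,.06,.008)
push([-.04,.06],[.008,.06],.008,.03,25,.06)
q=push([.008,.06],[.026,.06],.008,.003,22,.03)
L(q[0]-.04,q[1],.008);L(q[0]-.04,q[1],.12)
bot.reach(W(-.1,-.42,.25),Q)
print(bot.read_time_s())
for n in("top","scene"):
    p=optics.read_camera(n);cv2.imwrite(f"pics/b_{n}.png",cv2.resize(p["frame"][160:400,180:500],(800,600))[:,:,::-1])
    m=best(p,"prism");P,e=fit([p],[m],mprism,[*W(.045,.075,0)[:2],g[2]+np.pi/2],[.005,.005,.05]);print(n,np.round(rel(g,P),4),e)
E
```

```text
[-0.3  0.2  0.3] 11.2667
push end [ 0.045 -0.065] F [ 1.1  0.1 -0.9] t 14.7
push end [ 0.045 -0.044] F [ -1.3 -27.5  -0.9] t 16.5
push end [0.008 0.06 ] F [ 0.7 -0.1 -0.2] t 21.3
push end [0.023 0.06 ] F [-28.6   1.8  18.1] t 22.5
25.6917
top [0.0439 0.0753 0.0038] 0.03255282695602513
scene [-0.0467  0.1135  0.1606] 0.7070693920062492
```

View pics/b_top.png

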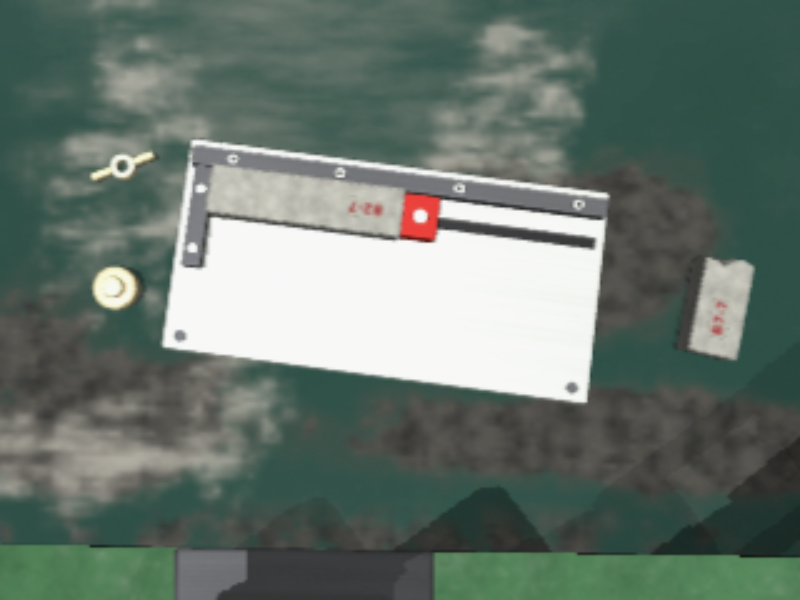

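View pics/b_scene.png

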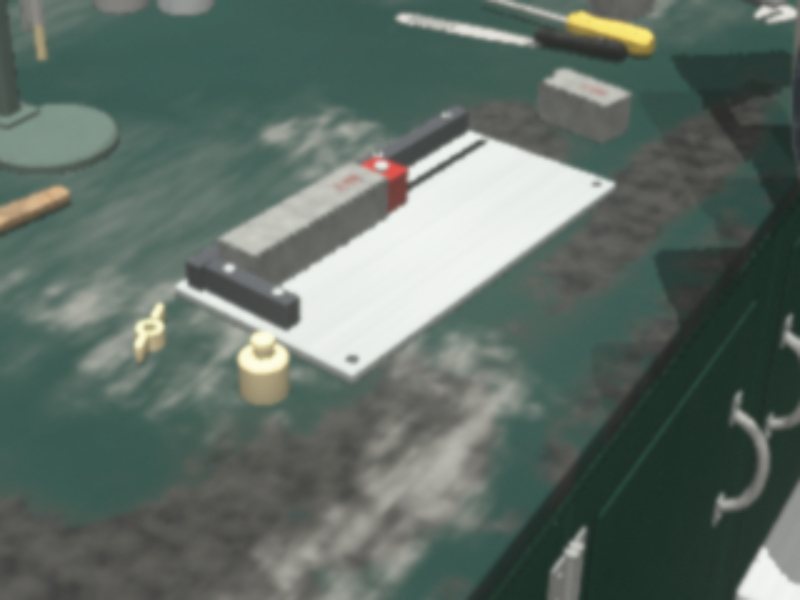

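Both views show the prism flush along the fence and against the stop, with the follower butted at crop (420,215) and the bystanders unmoved. The top-view fit gives x 43.9 mm, y 75.3 mm and 0.004 rad, within tolerance. The scene-view fit failed (0.71 mismatch), so I ignored it. The arm is clear, so I'm handing in.

```bash
python3 -c "
from workcell import ticket,bot
print(ticket.hand_in())"
```

```text
the job is handed in; nothing more can be done
None
```

I handed the job in with the prism flush on the fence and against the stop, the follower butted to its other end, the loose things unmoved and the arm clear; the hand-in call gave no verdict.

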